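# Clear away the flower-craft supplies

### The job

The flower class is over: put the five loose supplies away. Thread both paper tape rolls onto the wooden post, the big roll first, lying flat at the bottom, and the small one lying flat on top of it; stand both wire spools upright side by side in the wooden bin; and stand the glue jar upright in the round terracotta dish. Do not knock or shift the little green bud vase that stands among them.

Things in the scene. Friction and masses are not known exactly. Their poses are not given: they have to be found in the camera images.
- big_roll_mid (a point): Centre (half-way up) of the big roll of plain brown paper tape: a loose ring lying flat on the table, outer diameter 62 mm, hole 30 mm, 24 mm high, z axis up along the hole. About 60 g. Rests on the table at the start.
- small_roll_mid (a point): Centre (half-way up) of the small roll of the same tape: a loose ring lying flat, outer diameter 44 mm, hole 30 mm, 20 mm high, z axis up along the hole. About 30 g.
- fat_spool_mid (a point): Centre (half-way up) of the fat wire spool: a loose, upright solid cylinder with two grey flanges and copper-coloured wire wound between them (2 mm below the flange edge), diameter 50 mm, height 55 mm, z up. About 150 g.
- slim_spool_mid (a point): Centre (half-way up) of the slim wire spool: as the fat one but diameter 36 mm, height 55 mm, z up. About 80 g.
- jar_mid (a point): Centre (half-way up) of the closed amber glass glue jar with a white cap: upright, loose, largest diameter 46 mm, height 60 mm, z up. About 120 g.
- stand: Post for the tape rolls, fixed: a round pale wooden base 90 mm across and 12 mm high with an upright wooden dowel 12 mm across in its middle, whose top is 60 mm above the table. Origin: centre of the underside, on the table; z up.
- bin: Bin for the wire spools, fixed: an open rectangular box of pale wood, outside 96 mm along its x axis, 156 mm along its y axis, 28 mm high; walls and floor 6 mm thick, no dividers. Origin: centre of the underside, on the table; z up. Its y axis (the long side) lies within 0.3 rad of the world y axis.
- dish: Dish for the glue jar, fixed: a round terracotta dish, 100 mm across at the rim, 14 mm high, flat inner floor 5 mm above the table and about 80 mm across. Origin: centre of the underside, on the table; z up.
- vase_mid (a point): A point 25 mm above the table on the axis of the small loose green glass bud vase with a pink bud (about 40 mm across, 67 mm high in all), a bystander that must be left alone. An orange flower head of like size (38 mm across, about 35 mm high) stands elsewhere among the things, 0.56 m from the base and about 13.5 degrees to the other side of the x axis from the vase.
Not all that is in view belongs to the job. What is shaped like the part that bears fat_spool_mid but purple or yellow is not meant.

How it is judged:
At the end, for the whole second after the job is handed in: Big roll flat round the post on its base, small roll flat round the post on top (both within 12 mm of the axis, 4 mm in height); both spools upright inside the bin on its floor; jar upright on the dish floor within 20 mm of its centre; tilts under 0.15 rad; all released and at rest (horizontal distance between each of big_roll_mid, small_roll_mid and stand below 0.012 m and z of big_roll_mid in the frame of stand below 0.028 m and z of small_roll_mid in the frame of stand between 0.041 and 0.05 m and y of fat_spool_mid in the frame of bin between -0.0495 and 0.0495 m and x of fat_spool_mid in the frame of bin between -0.0195 and 0.0195 m and z of each of fat_spool_mid, slim_spool_mid in the frame of bin below 0.038 m and y of slim_spool_mid in the frame of bin between -0.0565 and 0.0565 m and x of slim_spool_mid in the frame of bin between -0.0265 and 0.0265 m and horizontal distance between jar_mid and dish below 0.02 m and z of jar_mid in the frame of dish below 0.039 m and angle between each of big_roll_mid, small_roll_mid, fat_spool_mid, slim_spool_mid, jar_mid's own z axis and vertical below 0.15 rad and linear speed of each of big_roll, small_roll, fat_spool, slim_spool, jar below 0.02 m/s); the robot touches nothing.
It fails at once if the bud vase is tipped or shifted by more than 15 mm (distance of vase_mid from where it was at the start of the episode above 0.015 m or angle between vase_mid's own z axis and vertical above 0.3 rad).
It also fails if it takes over 128 s, if anything falls off the work surface, if the arm or the gripper's body presses on something with over 40 N, if the wrist force passes 120 N, or if a joint passes its speed limit or range.

### The arm

A 6-joint arm with a two-finger parallel gripper is mounted at the origin on the work surface. World frame = base frame: x ahead of the robot, y to its left, z up, the work surface at z = 0. Lengths are in m, angles in rad, forces in N, time in s.
With the tool pointing down it reaches from about 0.25 to 0.775 m from the base axis. Payload 4 kg.
Tool frame: the origin (TCP) lies on the centre line of the jaws, within the pads' length; the fingertips stand 17 mm ahead of it and the grasp point (between the pads) lies 2 mm behind it; z points along the fingers, y is the line along which they close (so a half turn about z gives the same grasp; the last joint's range is limited). The gripper opens to 94 mm and grips with 3 to 60 N. Pads are 16 mm wide; open, the fingers measure 119 mm over their backs; the gripper's body (75 mm by 177 mm) begins 78 mm behind the grasp point.
Start: joints at [-1.228, 0.087, 1.371, -0, 1.684, -0.103], TCP at [0.237, -0.496, 0.223] pointing down, gripper open.
Joint ranges: [-3.1, 3.1], [-0.76, 2.03], [0.27, 2.55], [-1.08, 4.22], [0.17, 2.65], [-2.57, 2.57]. Speed limits (rad/s): [2.79, 2.79, 3.14, 3.14, 3.14, 3.14].

### API

Orientations are given as [roll, pitch, yaw] about the fixed x, y, z axes, in that order (R = Rz(yaw) Ry(pitch) Rx(roll)).
In Python, from bench import robot gives the robot as it stands.
- The arm moves only by the tool servo_tool, never from a script. Its argument "plan" is a list of rows, each a list of 7 numbers: the shift along the tool's x, y, z normalised to -1 to 1, where 1 is 0.1 m, then the turn, a rotation vector about the tool's x, y, z normalised to -1 to 1, where 1 is pi/2 rad, then the finger opening in mm, from 0 to 94. In form: [[x, y, z, ax, ay, az, gripper], ...]. A call has 1 to 12 rows; each row is the pose to reach, as a shift and turn from the pose commanded when the call began, along the tool's axes at that moment; what a row does not reach only later rows make up. A row lasts 1/12 s, in which the tool goes at most 41.7 mm and 7.16 degrees, less where a joint would pass 70% of its speed; a pose out of reach is approached as far as the arm can. A call with a number of a shift or a turn outside -1 to 1 is refused whole. A call with a gripper value outside its range is refused whole. The fingers move at their own pace and stop on an object; the grip force is fixed at half the most. Time passes only in rows, so rows that repeat a pose let the fingers close. It gives the time, the measured TCP pose, the force, the opening and the grip force at its end, in the units of the state.
- robot.get_obs(): the state, without advancing time (a new reading comes with each control period).
- robot.snapshot(name): name is "scene" or "top"; returns the picture (420x560x3 uint8, red, green, blue); there is no depth.
- robot.camera_params(name): a dict with "camera_matrix" (3x3 intrinsics, pixels), "rvec" (rotation vector, rad) and "tvec" (3), from world to camera coordinates, as OpenCV has them. Camera axes: x right, y down, z forward; pixel columns grow to the right and rows downward; lengths in m; the calibration is good to about 2 mm. A picture is of the moment at which its call begins. camera_params takes no time and is no camera call.
- robot.close_job(): hands the job in; it is judged then, once.
Trained networks look in the newest picture that a camera, given by its name, has taken for a name from the list of things; names that differ only in an ending like _2 or _b are one class to them, and where a whole thing is asked for, a point or a joint stands for the part that bears it (a point fixed in the world has none). Each returns a list of dicts, best first, with "conf" (0 to 1); they miss things now and then, are a little off and sometimes report something else, mostly with a low value. They report only what shows in the picture. A call takes as long as a camera call. They do not tell look-alikes from the thing itself.
- robot.find_in(thing, camera): "extent" ([centre column, centre row, width, height] in pixels, round what is visible of it).
The state is a dict: "time": time; "joint_positions": joint angles; "qvel": joint speeds; "joint_torque": joint torques, N m; "tool_pos": TCP position; "ee_rot": TCP orientation; "wrist_force": force on the tool from outside, world axes, zero at the start; "wrist_torque": the same for the moment, N m; "width": finger opening in m; "finger_force": force on a finger pad.
Only numpy, scipy, OpenCV 4.12 (cv2) and the standard library are available. Lean on these libraries where they do the work, as an engineer would, in place of code of your own. Each camera call takes 0.05 s, during which the arm holds its last target. There are 200 camera calls.

## Working session

There is one attempt and no reset: what is moved stays moved. The work goes in short steps, Python scripts to look and compute and a tool call to move; the robot and the scene stay as the last step left them, time stands still between calls to the robot, and variables do not carry over. Pictures are saved under pics/ and viewed, at most 14 in all, crops included, and the job is handed in when it is done.

Besides the shell and the picture viewer there is one more tool, called as a command line: name --pt "numbers of a row" for each row, then --argument value for the rest. servo_tool: Moves the arm, as the interface text tells. Scaled input: -1 to 1 covers 0.1 m each way for a shift and pi/2 rad each way for a turn. Its arguments: {"type":"object","properties":{"plan":{"type":"array","items":{"type":"array","items":{"type":"number"}}}},"required":["plan"]}

```bash
mkdir -p pics; ls
python3 - <<'E'
from bench import robot
import cv2
for n in ("top","scene"):
    im=robot.snapshot(n); cv2.imwrite(f"pics/{n}0.png",cv2.cvtColor(im,cv2.COLOR_RGB2BGR))
    p=robot.camera_params(n); print(n,p)
    for t in ["big_roll_mid","small_roll_mid","fat_spool_mid","slim_spool_mid","jar_mid","stand","bin","dish","vase_mid"]:
        print(t,[([round(float(v)) for v in d["extent"]],round(d["conf"],2)) for d in robot.find_in(t,n)])
print(robot.get_obs())
E
```

```text
pics
top {'camera_matrix': array([[390.39998479,   0.        , 275.26304885],
       [  0.        , 390.39998479, 210.91340956],
       [  0.        ,   0.        ,   1.        ]]), 'rvec': array([ 2.1346452 , -2.14671635,  0.19596736]), 'tvec': array([-0.01852869,  0.47851625,  0.73733954])}
big_roll_mid [([278, 235, 33, 29], 0.77)]
small_roll_mid [([413, 263, 22, 25], 0.76)]
fat_spool_mid [([336, 239, 28, 29], 0.91), ([381, 240, 28, 28], 0.91), ([347, 288, 31, 27], 0.61)]
slim_spool_mid [([120, 272, 32, 20], 0.73)]
jar_mid [([189, 227, 28, 26], 0.93)]
stand [([268, 133, 40, 41], 0.82)]
bin [([401, 158, 78, 49], 0.93)]
dish [([128, 168, 46, 46], 0.97)]
vase_mid [([330, 179, 15, 23], 0.55)]
scene {'camera_matrix': array([[536.25709383,   0.        , 271.68304428],
       [  0.        , 536.25709383, 197.73473665],
       [  0.        ,   0.        ,   1.        ]]), 'rvec': array([ 1.93324279,  1.08265949, -0.56203022]), 'tvec': array([-0.25417687, -0.18888841,  1.65112224])}
big_roll_mid [([255, 204, 23, 20], 0.83)]
small_roll_mid [([137, 228, 20, 15], 0.59)]
fat_spool_mid [([207, 2
[... 315 characters left out ...]
, 0.73)]
{'time': 1.0, 'joint_positions': array([-1.22808225e+00,  8.71654022e-02,  1.37068460e+00,  1.73049411e-05,
        1.68357439e+00, -1.03089205e-01]), 'qvel': array([-0.00221619,  0.00068021, -0.00132905,  0.00127997, -0.00041152,
        0.00030367]), 'joint_torque': array([ 1.68102113e-03, -3.40049279e+01, -3.02605212e+01,  7.17800693e-02,
        2.36411160e-02, -1.13001175e-05]), 'tool_pos': array([ 0.23716685, -0.49627026,  0.22253263]), 'ee_rot': array([3.14142352e+00, 2.11645450e-07, 4.45805235e-01]), 'wrist_force': array([-0.05191748,  0.05971343,  0.23737153]), 'wrist_torque': array([-0.03107345,  0.03242945,  0.00075649]), 'finger_force': 0.0, 'width': 0.09393694865911897}
```

View pics/top0.png

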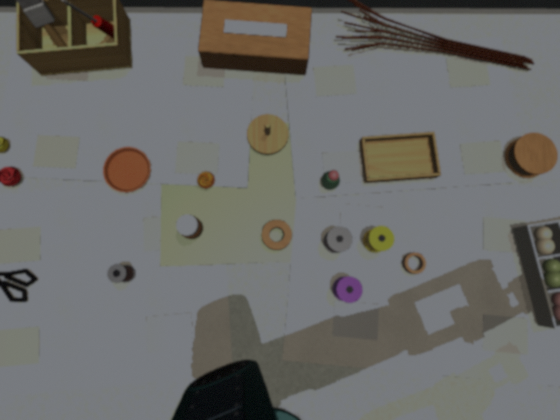

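View pics/scene0.png

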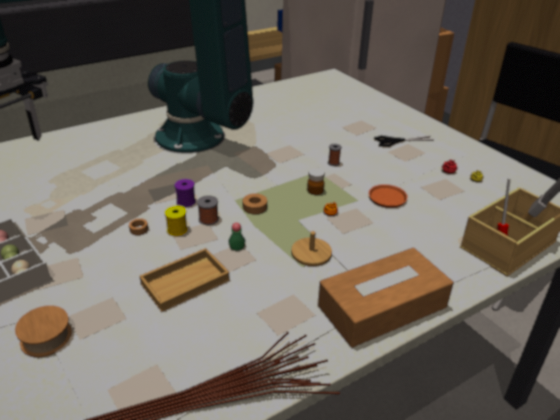

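Top view: grey/copper fat spool is at (339,239), with purple (348,289) and yellow (380,239) decoys. Jar (188,227), slim spool (120,272), big roll (277,235), small roll (414,263), post (268,133), bin (400,158), dish (128,169), vase (331,180) and flower (206,180). The scene view agrees.

```bash
cat > h.py <<'E'
import numpy as np, cv2
from scipy.optimize import least_squares
from bench import robot
P={n:robot.camera_params(n) for n in("top","scene")}
def proj(n,pts):
    p=P[n]; return cv2.projectPoints(np.float64(pts),p["rvec"],p["tvec"],p["camera_matrix"],None)[0][:,0]
T=np.linspace(0,2*np.pi,60)
def cyl(x,y,r,z0,z1):
    return np.array([[x+r*np.cos(t),y+r*np.sin(t),z] for z in(z0,z1) for t in T])
def centre(n,x,y,r,z0,z1):
    q=proj(n,cyl(x,y,r,z0,z1)); return (q.min(0)+q.max(0))/2
def fit(r,z0,z1,obs):
    f=lambda v:np.concatenate([centre(n,*v,r,z0,z1)-np.array(o) for n,o in obs.items()])
    s=least_squares(f,[.45,0]); return s.x,s.fun
D=dict(big=(.031,0,.024),small=(.022,0,.02),fat=(.025,0,.055),slim=(.018,0,.055),jar=(.023,0,.06),stand=(.045,0,.012),dish=(.05,0,.014),vase=(.02,0,.067),flower=(.019,0,.035))
E
cat > a.py <<'E'
from h import *
O=dict(big=[(278,235),(255,204)],small=[(413.5,263),(137.5,227)],fat=[(338,239),(207,210)],slim=[(120,272),(336,153.5)],jar=[(188.5,227),(316,181)],stand=[(268,133),None],dish=[(128,168.5),(387,196)],vase=[(331,179.5),(238,238)],flower=[(206,179.5),(331,209)])
for k,(t,s) in O.items():
    a=fit(*D[k],{"top":t})[0]; out=[a.round(3)]
    if s: b,f=fit(*D[k],{"top":t,"scene":s}); out+=[b.round(3),f.round(1)]
    print(k,*out)
im=cv2.cvtColor(robot.snapshot("top"),cv2.COLOR_RGB2BGR)
hsv=cv2.cvtColor(im,cv2.COLOR_BGR2HSV)[120:200,345:450]
m=((hsv[...,1]>70)).astype(np.uint8)*255
c=max(cv2.findContours(m,0,2)[0],key=cv2.contourArea)
h=cv2.convexHull(c)[:,0]+[345,120]; print(cv2.minAreaRect(h))
def res(v):
    c,s=np.cos(v[2]),np.sin(v[2])
    pts=[[v[0]+c*a-s*b,v[1]+s*a+c*b,z] for a in(-.048,.048) for b in(-.078,.078) for z in(0,.028)]
    q=cv2.convexHull(proj("top",pts).astype(np.float32))
    return np.array([cv2.pointPolygonTest(q,(float(x),float(y)),True) for x,y in h])
s=least_squares(res,[.59,-.2,0.],diff_step=1e-3,x_scale=[.1,.1,.1]);print("bin",s.x,abs(s.fun).max())
cv2.imwrite("pics/m.png",cv2.resize(im[120:200,345:450],None,fx=6,fy=6))
E
python3 a.py
```

```text
big [ 0.433 -0.027] [ 0.434 -0.024] [-1.2 -0.6 -1.6  0.1]
small [ 0.375 -0.302] [ 0.375 -0.302] [-0.  -0.1 -0.1 -0.1]
fat [ 0.422 -0.146] [ 0.422 -0.145] [-0.4  0.2 -0.3  0.8]
slim [0.36  0.283] [0.36  0.285] [-0.8 -0.1 -1.   1.4]
jar [0.447 0.151] [0.448 0.152] [-0.5 -0.4 -0.8  0.1]
stand [ 0.655 -0.007]
dish [0.576 0.287] [0.575 0.288] [-0.4  0.4 -0.1  1.3]
vase [ 0.543 -0.135] [ 0.548 -0.134] [-0.4 -2.2 -1.6 -2.9]
flower [0.549 0.121] [0.551 0.123] [-0.7 -1.2 -1.4 -1. ]
((399.5941467285156, 156.7858123779297), (44.90434265136719, 77.11092376708984), 85.8150863647461)
bin [ 0.5976179  -0.28495759  0.11498907] 2.3770865030048873
```

servo_tool --pt "1 -1 0 0 0 -0.716 94" --pt "1 -1 0 0 0 -0.716 94" --pt "1 -1 0 0 0 -0.716 94" --pt "1 -1 0 0 0 -0.716 94" --pt "1 -1 0 0 0 -0.716 94" --pt "1 -1 0 0 0 -0.716 94" --pt "1 -1 0 0 0 -0.716 94" --pt "1 -1 0 0 0 -0.716 94" --pt "1 -1 0 0 0 -0.716 94" --pt "1 -1 0 0 0 -0.716 94"

```text
time: 1.88
tool_pos: [0.2843, -0.3629, 0.2226]
ee_rot: [3.141, 0.0, 1.573]
wrist_force: [0.3, 0.2, -0.4]
width: 0.0943
finger_force: 0.0
```

servo_tool --pt "1 0.5 0 0 0 0 94" --pt "1 0.5 0 0 0 0 94" --pt "1 0.5 0 0 0 0 94" --pt "1 0.5 0 0 0 0 94"

```text
time: 2.22
tool_pos: [0.3359, -0.2593, 0.2229]
ee_rot: [3.14, -0.001, 1.573]
wrist_force: [0.4, 0.0, 0.1]
width: 0.0936
finger_force: 0.0
```

servo_tool --pt "1 0.5 0 0 0 0 94" --pt "1 0.5 0 0 0 0 94" --pt "1 0.5 0 0 0 0 94" --pt "1 0.5 0 0 0 0 94"

```text
time: 2.55
tool_pos: [0.3858, -0.1597, 0.2227]
ee_rot: [3.14, -0.001, 1.573]
wrist_force: [-0.1, -0.3, 0.4]
width: 0.0941
finger_force: 0.0
```

servo_tool --pt "1 0.5 0 0 0 0 94" --pt "1 0.5 0 0 0 0 94" --pt "1 0.5 0 0 0 0 94" --pt "1 0.5 0 0 0 0 94" --pt "1 0.5 0 0 0 0 94"

```text
time: 2.97
tool_pos: [0.4346, -0.0631, 0.2223]
ee_rot: [-3.141, 0.001, 1.571]
wrist_force: [0.3, -0.6, 0.3]
width: 0.0942
finger_force: 0.0
```

servo_tool --pt "0.38 0 0.4 0 0 0 94" --pt "0.38 0 1 0 0 0 94" --pt "0.38 0 1 0 0 0 94" --pt "0.38 0 1 0 0 0 94"

```text
time: 3.3
tool_pos: [0.4293, -0.0253, 0.1158]
ee_rot: [-3.128, -0.002, 1.568]
wrist_force: [-0.4, 0.3, -0.7]
width: 0.0942
finger_force: 0.0
```

servo_tool --pt "0 0 0.35 0 0 0 94" --pt "0 0 0.7 0 0 0 94" --pt "0 0 0.9 0 0 0 94" --pt "0 0 1 0 0 0 94" --pt "0 0 1.0 0 0 0 94" --pt "0 0 1 0 0 0 50" --pt "0 0 1 0 0 0 50" --pt "0 0 1 0 0 0 50" --pt "0 0 1 0 0 0 50" --pt "0 0 1 0 0 0 50" --pt "0 0 1 0 0 0 50" --pt "0 0 1 0 0 0 50"

```text
time: 4.3
tool_pos: [0.4351, -0.0251, 0.0235]
ee_rot: [3.14, 0.001, 1.571]
wrist_force: [-0.2, -0.6, 4.0]
width: 0.0617
finger_force: 30.0
```

servo_tool --pt "0 0 -0.4 0 0 0 50" --pt "0 0 -0.8 0 0 0 50" --pt "0 0 -1 0 0 0 50" --pt "0 0 -1 0 0 0 50"

```text
time: 4.63
tool_pos: [0.4377, -0.0255, 0.128]
ee_rot: [3.131, 0.002, 1.571]
wrist_force: [0.7, 0.9, -0.1]
width: 0.0616
finger_force: 30.0
```

servo_tool --pt "0 0.4 0 0 0 0 50" --pt "0 0.8 0 0 0 0 50" --pt "0 1 0 0 0 0 50" --pt "0 1 0 0 0 0 50"

```text
time: 4.97
tool_pos: [0.5364, -0.0249, 0.1198]
ee_rot: [-3.14, -0.0, 1.571]
wrist_force: [-0.3, 0.2, -1.3]
width: 0.0618
finger_force: 30.0
```

servo_tool --pt "0.18 0.4 0 0 0 0 50" --pt "0.18 0.8 0 0 0 0 50" --pt "0.18 1 0 0 0 0 50" --pt "0.18 1 0 0 0 0 50"

```text
time: 5.3
tool_pos: [0.6357, -0.0067, 0.1193]
ee_rot: [-3.139, -0.0, 1.571]
wrist_force: [-0.1, -0.3, -1.5]
width: 0.0617
finger_force: 30.0
```

servo_tool --pt "0 0.1 0 0 0 0 50" --pt "0 0.2 0 0 0 0 50" --pt "0 0.2 0 0 0 0 50" --pt "0 0.2 0 0 0 0 50"

```text
time: 5.63
tool_pos: [0.6527, -0.007, 0.1211]
ee_rot: [-3.138, -0.0, 1.57]
wrist_force: [-0.1, 0.7, -1.3]
width: 0.0614
finger_force: 30.0
```

Run:
```python
from h import *
print(robot.get_obs()["tool_pos"])
a=cv2.cvtColor(robot.snapshot("top"),cv2.COLOR_RGB2BGR);b=cv2.cvtColor(robot.snapshot("scene"),cv2.COLOR_RGB2BGR)
for n in("top","scene"): print([(d["extent"],d["conf"]) for d in robot.find_in("big_roll_mid",n)])
print(proj("top",[[.655,-.007,.06],[.655,-.007,.012]]),proj("scene",[[.655,-.007,.06],[.655,-.007,.012]]))
cv2.imwrite("pics/c1.png",np.hstack([cv2.resize(x,(400,400)) for x in(a[80:190,210:320],b[180:290,250:360])]))
```

```text
[ 0.65266657 -0.00704541  0.12111779]
[]
[([309.9, 213.7, 19.0, 24.5], 0.81)]
[[267.75256143 123.00744369]
 [267.85366766 131.7361985 ]] [[312.0104781  233.03444781]
 [310.81029953 250.34731915]]
```

View pics/c1.png

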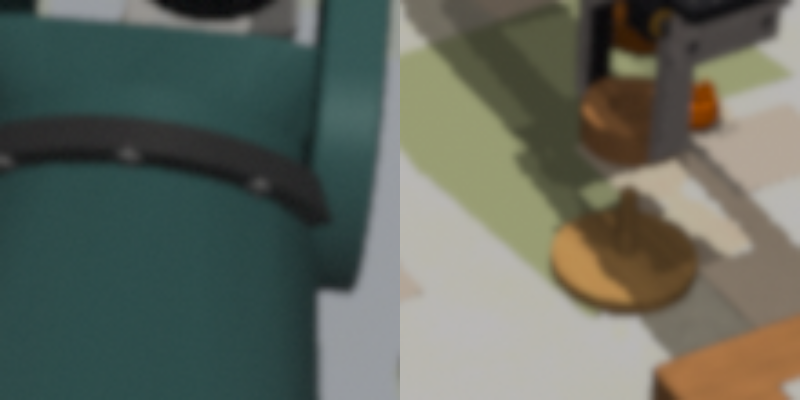

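Run:
```python
from h import *
a=cv2.imread("pics/top0.png")[108:158,243:293];b=cv2.imread("pics/scene0.png")[220:270,285:335]
def dr(im,n,o):
    im=cv2.resize(im,None,fx=8,fy=8,interpolation=cv2.INTER_NEAREST)
    for r,z in((.045,.012),(.006,.06),(.006,.012),(.045,0)):
        q=proj(n,[[.655+r*np.cos(t),-.007+r*np.sin(t),z] for t in T]); q=((q-o+.5)*8).astype(int)
        cv2.polylines(im,[q],True,(255,0,0),1)
    return im
cv2.imwrite("pics/c2.png",np.hstack([dr(a,"top",[243,108]),dr(b,"scene",[285,220])]))
```

```text
(no output)
```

View pics/c2.png

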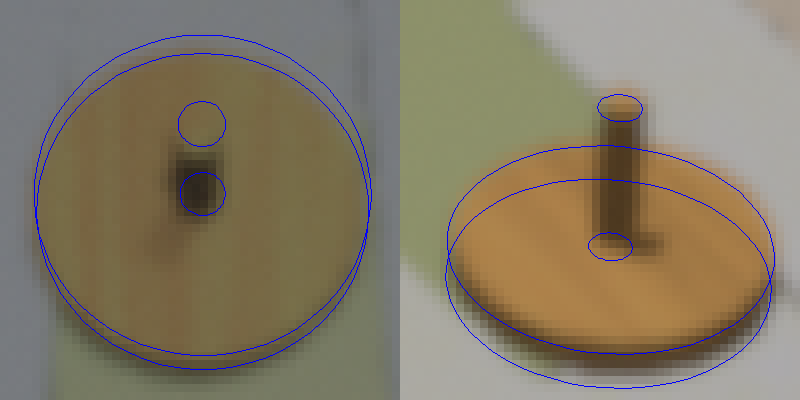

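servo_tool --pt "0.01 0 0.2 0 0 0 50" --pt "0.01 0 0.4 0 0 0 50" --pt "0.01 0 0.55 0 0 0 50" --pt "0.01 0 0.65 0 0 0 50" --pt "0.01 0 0.75 0 0 0 50" --pt "0.01 0 0.82 0 0 0 50" --pt "0.01 0 0.85 0 0 0 50" --pt "0.01 0 0.85 0 0 0 50"

```text
time: 6.5
tool_pos: [0.6541, -0.0061, 0.037]
ee_rot: [-3.141, 0.0, 1.57]
wrist_force: [1.0, -0.1, -0.8]
width: 0.0617
finger_force: 30.0
```

Run:
```python
from h import *
b=cv2.cvtColor(robot.snapshot("scene"),cv2.COLOR_RGB2BGR)
cv2.imwrite("pics/c3.png",cv2.resize(b[180:290,250:360],(500,500)))
```

```text
(no output)
```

View pics/c3.png

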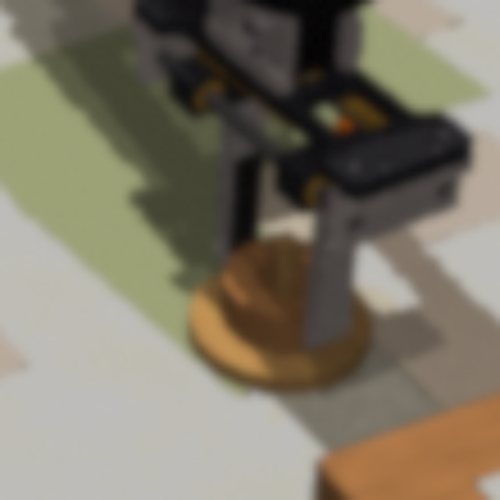

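servo_tool --pt "0 0 0 0 0 0 85" --pt "0 0 0 0 0 0 85" --pt "0 0 0 0 0 0 85" --pt "0 0 0 0 0 0 85" --pt "0 0 -0.2 0 0 0 85" --pt "0 0 -0.5 0 0 0 85" --pt "0 0 -0.9 0 0 0 85" --pt "0 0 -1 0 0 0 85" --pt "0 0 -1 0 0 0 85"

```text
time: 7.3
tool_pos: [0.6573, -0.0063, 0.1437]
ee_rot: [3.13, 0.001, 1.571]
wrist_force: [-0.5, 0.4, 0.7]
width: 0.0851
finger_force: 0.0
```

servo_tool --pt "-0.2 -0.2 -0.4 0 0 0 85" --pt "-0.4 -0.4 -0.85 0 0 0 85" --pt "-0.7 -0.7 -0.85 0 0 0 85" --pt "-1 -0.93 -0.85 0 0 0 85" --pt "-1 -0.93 -0.85 0 0 0 85"

```text
time: 7.72
tool_pos: [0.5586, -0.1097, 0.2229]
ee_rot: [-3.141, 0.003, 1.566]
wrist_force: [0.0, -0.0, -0.5]
width: 0.085
finger_force: 0.0
```

servo_tool --pt "-0.3 -0.3 0 0 0 0 85" --pt "-0.6 -0.6 0 0 0 0 85" --pt "-1 -0.93 0 0 0 0 85" --pt "-1 -0.93 0 0 0 0 85"

```text
time: 8.05
tool_pos: [0.4649, -0.2087, 0.2203]
ee_rot: [-3.137, 0.0, 1.566]
wrist_force: [-0.2, 0.3, 0.2]
width: 0.0855
finger_force: 0.0
```

servo_tool --pt "-0.3 -0.3 0 0 0 0 85" --pt "-0.6 -0.6 0 0 0 0 85" --pt "-0.96 -0.93 0 0 0 0 85" --pt "-0.96 -0.93 0 0 0 0 85" --pt "-0.96 -0.93 0 0 0 0 85" --pt "-0.96 -0.93 0 0 0 0 85"

```text
time: 8.55
tool_pos: [0.3756, -0.3014, 0.2212]
ee_rot: [-3.141, -0.002, 1.57]
wrist_force: [0.7, 1.2, -0.4]
width: 0.085
finger_force: 0.0
```

Run:
```python
from h import *
b=cv2.cvtColor(robot.snapshot("scene"),cv2.COLOR_RGB2BGR);a=cv2.cvtColor(robot.snapshot("top"),cv2.COLOR_RGB2BGR)
print([(d["extent"],d["conf"]) for d in robot.find_in("big_roll_mid","top")])
cv2.imwrite("pics/c4.png",np.hstack([cv2.resize(b[:,:360],None,fx=1.2,fy=1.2),cv2.resize(a[100:170,230:310],(360,504))]))
print(fit(.031,.012,.036,{"top":robot.find_in("big_roll_mid","top")[0]["extent"][:2]}))
```

```text
[([268.1, 131.2, 25.4, 31.3], 0.79)]
(array([ 0.65125321, -0.00761466]), array([ 0.00000000e+00, -2.84217094e-14]))
```

View pics/c4.png

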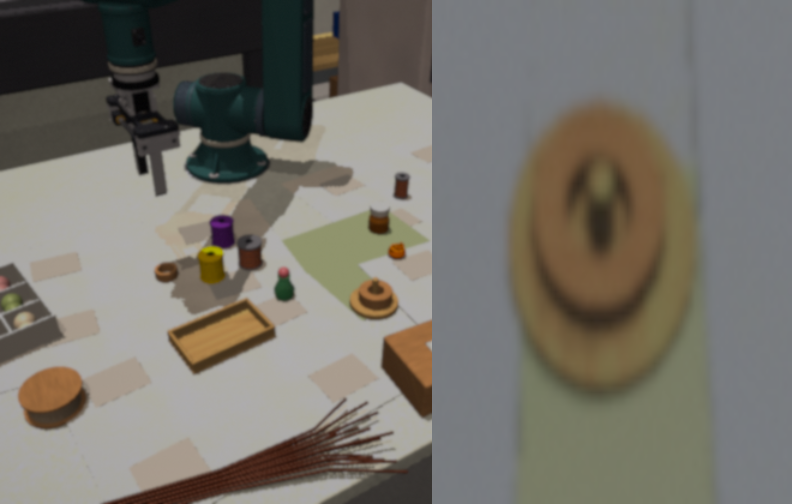

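The big roll sits flat round the post, with the dowel centred in its hole (right crop, about 600,210). Next is the small roll.

servo_tool --pt "0 0 0.35 0 0 0 85" --pt "0 0 0.7 0 0 0 85" --pt "0 0 1 0 0 0 85" --pt "0 0 1 0 0 0 85"

```text
time: 9.08
tool_pos: [0.3729, -0.2976, 0.1155]
ee_rot: [-3.132, -0.01, 1.573]
wrist_force: [-0.1, 0.9, 0.3]
width: 0.0851
finger_force: 0.0
```

servo_tool --pt "0 0 0.35 0 0 0 85" --pt "0 0 0.7 0 0 0 85" --pt "0 0 0.9 0 0 0 85" --pt "0 0 1 0 0 0 85" --pt "0 0 1.0 0 0 0 85" --pt "0 0 1 0 0 0 32" --pt "0 0 1 0 0 0 32" --pt "0 0 1 0 0 0 32" --pt "0 0 1 0 0 0 32" --pt "0 0 1 0 0 0 32" --pt "0 0 1 0 0 0 32" --pt "0 0 1 0 0 0 32"

```text
time: 10.08
tool_pos: [0.3755, -0.3022, 0.023]
ee_rot: [3.141, 0.001, 1.57]
wrist_force: [-0.3, 0.6, 1.8]
width: 0.0435
finger_force: 30.0
```

servo_tool --pt "0 0 -0.4 0 0 0 32" --pt "0 0 -0.8 0 0 0 32" --pt "0 0 -1 0 0 0 32" --pt "0 0 -1 0 0 0 32"

```text
time: 10.42
tool_pos: [0.3778, -0.3045, 0.1287]
ee_rot: [3.133, 0.008, 1.57]
wrist_force: [1.3, 0.5, -0.1]
width: 0.0437
finger_force: 30.0
```

servo_tool --pt "0 0 -0.4 0 0 0 32" --pt "0 0 -0.8 0 0 0 32" --pt "0 0 -1 0 0 0 32" --pt "0 0 -1 0 0 0 32"

```text
time: 10.75
tool_pos: [0.3768, -0.3035, 0.2273]
ee_rot: [3.135, 0.007, 1.57]
wrist_force: [0.8, 0.6, -0.2]
width: 0.0433
finger_force: 30.0
```

servo_tool --pt "0.3 0.3 0 0 0 0 32" --pt "0.6 0.6 0 0 0 0 32" --pt "0.98 0.92 0 0 0 0 32" --pt "0.98 0.92 0 0 0 0 32"

```text
time: 11.08
tool_pos: [0.4691, -0.1995, 0.2194]
ee_rot: [-3.139, -0.005, 1.575]
wrist_force: [0.1, -0.5, -0.4]
width: 0.0435
finger_force: 30.0
```

servo_tool --pt "0.3 0.3 0 0 0 0 32" --pt "0.6 0.6 0 0 0 0 32" --pt "0.98 0.92 0 0 0 0 32" --pt "0.98 0.92 0 0 0 0 32"

```text
time: 11.42
tool_pos: [0.561, -0.1015, 0.219]
ee_rot: [-3.138, -0.004, 1.576]
wrist_force: [-0.7, -0.3, -0.1]
width: 0.0434
finger_force: 30.0
```

servo_tool --pt "0.3 0.3 0.3 0 0 0 32" --pt "0.6 0.6 0.6 0 0 0 32" --pt "0.98 0.92 1 0 0 0 32" --pt "0.98 0.92 1 0 0 0 32" --pt "0.98 0.92 1 0 0 0 32" --pt "0.98 0.92 1 0 0 0 32" --pt "0.98 0.92 1 0 0 0 32"

```text
time: 12.0
tool_pos: [0.6504, -0.009, 0.1213]
ee_rot: [-3.139, 0.001, 1.57]
wrist_force: [0.7, -0.3, 0.8]
width: 0.0435
finger_force: 30.0
```

Run:
```python
from h import *
o=robot.get_obs();print(o["tool_pos"],o["ee_rot"])
b=cv2.cvtColor(robot.snapshot("scene"),cv2.COLOR_RGB2BGR)
print([(d["extent"],d["conf"]) for d in robot.find_in("small_roll_mid","scene")])
cv2.imwrite("pics/c5.png",cv2.resize(b[180:290,250:360],(500,500)))
```

```text
[ 0.65043218 -0.00898006  0.12129993] [-3.13895158e+00  8.58244459e-04  1.57025948e+00]
[([305.9, 215.5, 14.1, 20.2], 0.59)]
```

View pics/c5.png

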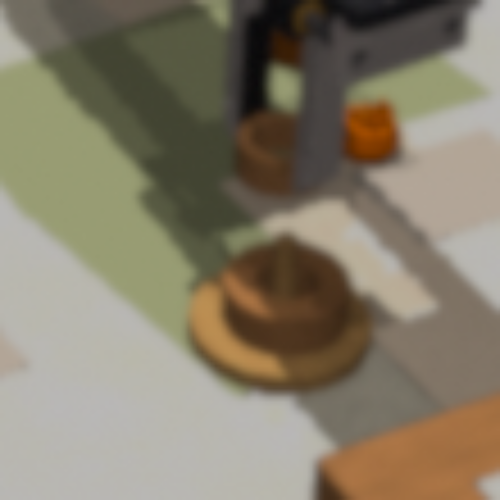

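servo_tool --pt "0.03 0.015 0.1 0 0 0 32" --pt "0.03 0.015 0.2 0 0 0 32" --pt "0.03 0.015 0.3 0 0 0 32" --pt "0.03 0.015 0.4 0 0 0 32" --pt "0.03 0.015 0.5 0 0 0 32" --pt "0.03 0.015 0.6 0 0 0 32" --pt "0.03 0.015 0.62 0 0 0 32" --pt "0.03 0.015 0.62 0 0 0 32"

```text
time: 12.77
tool_pos: [0.6522, -0.005, 0.0591]
ee_rot: [-3.139, -0.0, 1.571]
wrist_force: [0.2, 0.3, -0.2]
width: 0.0434
finger_force: 30.0
```

servo_tool --pt "0 0 0 0 0 0 70" --pt "0 0 0 0 0 0 70" --pt "0 0 0 0 0 0 70" --pt "0 0 0 0 0 0 70" --pt "0 0 -0.2 0 0 0 70" --pt "0 0 -0.5 0 0 0 70" --pt "0 0 -0.9 0 0 0 70" --pt "0 0 -1 0 0 0 70" --pt "0 0 -1 0 0 0 70"

```text
time: 13.52
tool_pos: [0.6556, -0.0053, 0.1667]
ee_rot: [3.13, 0.001, 1.571]
wrist_force: [0.8, 1.2, 0.4]
width: 0.0701
finger_force: 0.0
```

servo_tool --pt "0.25 -0.3 0 0 0 0 75" --pt "0.5 -0.6 0 0 0 0 75" --pt "0.785 -1 0 0 0 0 75" --pt "0.785 -1 0 0 0 0 75"

```text
time: 13.85
tool_pos: [0.5469, 0.0767, 0.1572]
ee_rot: [-3.133, -0.002, 1.574]
wrist_force: [-0.4, 0.1, 0.4]
width: 0.0751
finger_force: 0.0
```

servo_tool --pt "0.25 -0.3 0 0 0 0 75" --pt "0.5 -0.6 0 0 0 0 75" --pt "0.785 -1 0.1 0 0 0 75" --pt "0.785 -1 0.3 0 0 0 75" --pt "0.785 -1 0.3 0 0 0 75" --pt "0.785 -1 0.3 0 0 0 75"

```text
time: 14.35
tool_pos: [0.4516, 0.1517, 0.1284]
ee_rot: [-3.138, 0.002, 1.572]
wrist_force: [-0.1, 0.3, 0.9]
width: 0.0751
finger_force: 0.0
```

Run:
```python
from h import *
print(robot.get_obs()["tool_pos"])
b=cv2.cvtColor(robot.snapshot("scene"),cv2.COLOR_RGB2BGR);a=cv2.cvtColor(robot.snapshot("top"),cv2.COLOR_RGB2BGR)
for t in("jar_mid","small_roll_mid"):
  for n in("top","scene"): print(t,n,[([round(float(v)) for v in d["extent"]],round(d["conf"],2)) for d in robot.find_in(t,n)])
cv2.imwrite("pics/c6.png",np.hstack([cv2.resize(b[140:280,230:400],(486,400)),cv2.resize(a[100:170,230:300],(300,400))]))
```

```text
[0.45161925 0.15169744 0.12841411]
jar_mid top [([193, 229, 22, 24], 0.69)]
jar_mid scene [([316, 182, 20, 24], 0.59)]
small_roll_mid top [([269, 128, 18, 22], 0.78), ([122, 272, 31, 21], 0.41)]
small_roll_mid scene [([312, 240, 18, 17], 0.61)]
```

View pics/c6.png

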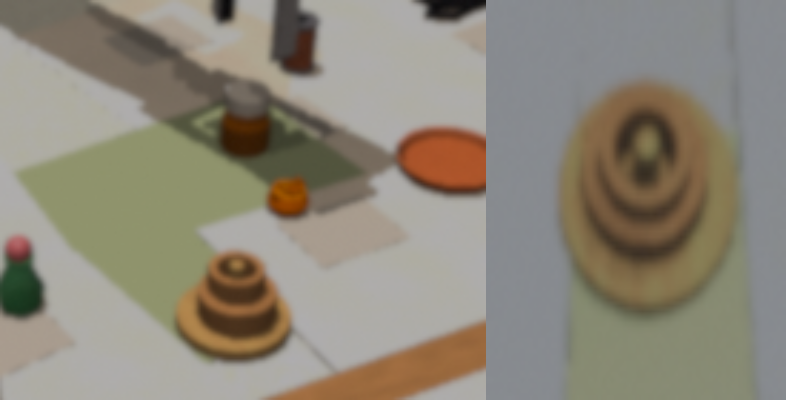

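Both rolls are threaded flat and concentric, seen at about (240,300) in the left crop. Now the jar.

servo_tool --pt "0 -0.04 0.2 0 0 0 75" --pt "0 -0.04 0.45 0 0 0 75" --pt "0 -0.04 0.7 0 0 0 75" --pt "0 -0.04 0.9 0 0 0 75" --pt "0 -0.04 1 0 0 0 75" --pt "0 -0.04 1 0 0 0 36" --pt "0 -0.04 1 0 0 0 36" --pt "0 -0.04 1 0 0 0 36" --pt "0 -0.04 1 0 0 0 36" --pt "0 -0.04 1 0 0 0 36" --pt "0 -0.04 1 0 0 0 36"

```text
time: 15.57
tool_pos: [0.4502, 0.1522, 0.032]
ee_rot: [3.138, -0.0, 1.571]
wrist_force: [1.4, 0.3, 2.3]
width: 0.045
finger_force: 30.0
```

servo_tool --pt "0 0 -0.3 0 0 0 36" --pt "0 0 -0.6 0 0 0 36" --pt "0 0 -0.9 0 0 0 36" --pt "0 0 -1 0 0 0 36" --pt "0 0 -1 0 0 0 36"

```text
time: 15.98
tool_pos: [0.4511, 0.1525, 0.134]
ee_rot: [3.134, -0.001, 1.571]
wrist_force: [1.1, 0.6, -0.6]
width: 0.0452
finger_force: 30.0
```

servo_tool --pt "0.3 0.2 0 0 0 0 36" --pt "0.5 0.4 0 0 0 0 36" --pt "0.68 0.62 0 0 0 0 36" --pt "0.68 0.62 0 0 0 0 36"

```text
time: 16.32
tool_pos: [0.5123, 0.2222, 0.1267]
ee_rot: [-3.139, -0.0, 1.572]
wrist_force: [-0.1, -1.3, -1.0]
width: 0.0451
finger_force: 30.0
```

servo_tool --pt "0.3 0.2 0 0 0 0 36" --pt "0.5 0.4 0 0 0 0 36" --pt "0.68 0.62 0 0 0 0 36" --pt "0.68 0.62 0 0 0 0 36" --pt "0.68 0.62 0 0 0 0 36" --pt "0.68 0.62 0 0 0 0 36"

```text
time: 16.82
tool_pos: [0.5715, 0.287, 0.1283]
ee_rot: [-3.138, 0.002, 1.57]
wrist_force: [-0.1, 0.2, -1.2]
width: 0.0449
finger_force: 30.0
```

servo_tool --pt "0 0 0.15 0 0 0 36" --pt "0 0 0.35 0 0 0 36" --pt "0 0 0.55 0 0 0 36" --pt "0 0 0.75 0 0 0 36" --pt "0 0 0.85 0 0 0 36" --pt "0 0 0.9 0 0 0 36" --pt "0 0 0.94 0 0 0 36" --pt "0 0 0.94 0 0 0 36"

```text
time: 17.48
tool_pos: [0.573, 0.2877, 0.0377]
ee_rot: [3.141, -0.0, 1.57]
wrist_force: [0.2, 0.2, 0.0]
width: 0.045
finger_force: 30.0
```

servo_tool --pt "0 0 0.01 0 0 0 36" --pt "0 0 0.01 0 0 0 68" --pt "0 0 0.01 0 0 0 68" --pt "0 0 0.01 0 0 0 68" --pt "0 0 0.01 0 0 0 68" --pt "0 0 -0.2 0 0 0 68" --pt "0 0 -0.5 0 0 0 68" --pt "0 0 -0.9 0 0 0 68" --pt "0 0 -1 0 0 0 68" --pt "0 0 -1 0 0 0 68"

```text
time: 18.32
tool_pos: [0.5757, 0.2891, 0.1422]
ee_rot: [3.132, -0.004, 1.571]
wrist_force: [0.8, -0.3, 0.8]
width: 0.068
finger_force: 0.0
```

servo_tool --pt "0 -0.3 0 0 0 0 70" --pt "0 -0.6 0 0 0 0 70" --pt "0 -1 0 0 0 0 70" --pt "0 -1 0 0 0 0 70"

```text
time: 18.65
tool_pos: [0.4642, 0.2867, 0.1314]
ee_rot: [-3.129, 0.004, 1.573]
wrist_force: [0.3, 0.8, -0.1]
width: 0.0701
finger_force: 0.0
```

servo_tool --pt "-0.04 -0.3 0 0 0 0 70" --pt "-0.04 -0.6 0 0 0 0 70" --pt "-0.04 -1 0 0 0 0 70" --pt "-0.04 -1 0 0 0 0 70" --pt "-0.04 -1 0 0 0 0 70" --pt "-0.04 -1 0 0 0 0 70"

```text
time: 19.15
tool_pos: [0.3731, 0.284, 0.1356]
ee_rot: [-3.141, 0.001, 1.571]
wrist_force: [-0.6, -0.0, 0.2]
width: 0.0701
finger_force: 0.0
```

Run:
```python
from h import *
print(robot.get_obs()["tool_pos"])
b=robot.snapshot("scene");a=robot.snapshot("top")
for t in("jar_mid","slim_spool_mid","vase_mid","dish"):
  for n in("top","scene"): print(t,n,[([round(float(v),1) for v in d["extent"]],round(d["conf"],2)) for d in robot.find_in(t,n)])
```

```text
[0.37312266 0.28397896 0.13562544]
jar_mid top [([330.7, 178.4, 14.8, 21.5], 0.74), ([122.9, 168.2, 30.6, 29.3], 0.73)]
jar_mid scene [([388.1, 186.7, 22.7, 29.2], 0.69), ([183.2, 278.2, 92.1, 60.1], 0.67), ([335.4, 152.6, 11.4, 21.9], 0.66)]
slim_spool_mid top [([121.8, 272.9, 30.9, 16.1], 0.61)]
slim_spool_mid scene [([334.6, 152.9, 13.5, 21.8], 0.76)]
vase_mid top [([329.6, 177.6, 15.5, 24.5], 0.5), ([267.4, 127.7, 19.7, 24.6], 0.45)]
vase_mid scene [([237.3, 237.5, 15.4, 32.0], 0.63)]
dish top [([128.3, 167.2, 42.7, 46.5], 0.56)]
dish scene [([386.8, 195.3, 41.8, 25.2], 0.81)]
```

servo_tool --pt "0 -0.13 0.1 0 0 0 70" --pt "0 -0.13 0.3 0 0 0 70" --pt "0 -0.13 0.6 0 0 0 70" --pt "0 -0.13 0.8 0 0 0 70" --pt "0 -0.13 0.9 0 0 0 70" --pt "0 -0.13 0.9 0 0 0 26" --pt "0 -0.13 0.9 0 0 0 26" --pt "0 -0.13 0.9 0 0 0 26" --pt "0 -0.13 0.9 0 0 0 26" --pt "0 -0.13 0.9 0 0 0 26" --pt "0 -0.13 0.9 0 0 0 26" --pt "0 -0.13 0.9 0 0 0 26"

```text
time: 20.65
tool_pos: [0.3607, 0.2845, 0.0476]
ee_rot: [3.14, -0.001, 1.571]
wrist_force: [0.5, 0.7, 3.5]
width: 0.0349
finger_force: 30.0
```

servo_tool --pt "0 0 -0.3 0 0 0 26" --pt "0 0 -0.6 0 0 0 26" --pt "0 0 -0.9 0 0 0 26" --pt "0 0 -1 0 0 0 26" --pt "0 0 -1 0 0 0 26"

```text
time: 21.07
tool_pos: [0.3617, 0.2851, 0.1497]
ee_rot: [3.135, -0.004, 1.571]
wrist_force: [-0.4, 0.8, -0.8]
width: 0.0346
finger_force: 30.0
```

Run:
```python
from h import *
print(robot.get_obs()["tool_pos"])
b=cv2.cvtColor(robot.snapshot("scene"),cv2.COLOR_RGB2BGR)
print("jar",fit(.023,.005,.065,{"top":(122.9,168.2),"scene":(388.1,186.7)}))
cv2.imwrite("pics/c7.png",cv2.resize(b[90:220,290:430],(646,600)))
```

```text
[0.36173543 0.28513461 0.1496714 ]
jar (array([0.56927712, 0.2880374 ]), array([-0.78536185, -0.76947668, -1.29899756,  0.02311284]))
```

View pics/c7.png

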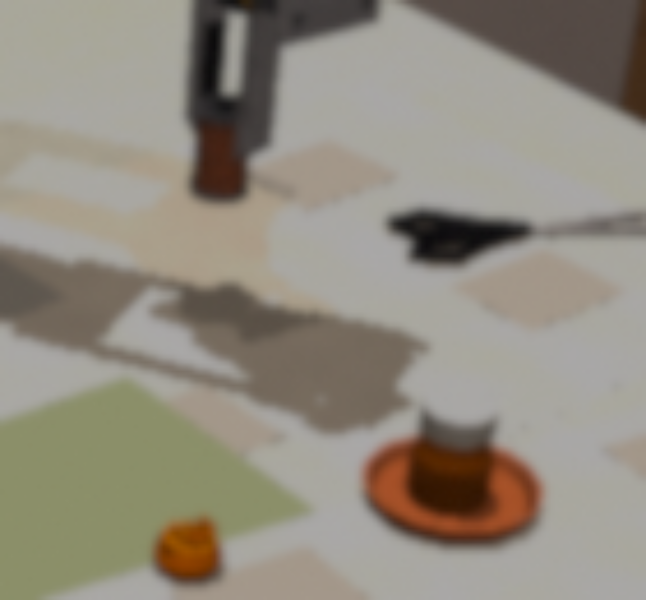

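The jar stands centred in the dish, at about (455,470) in the crop, and the slim spool hangs upright in the jaws. Carrying it to the bin.

servo_tool --pt "-0.2 0.1 -0.2 0 0 0 26" --pt "-0.5 0.2 -0.4 0 0 0 26" --pt "-0.8 0.3 -0.5 0 0 0 26" --pt "-1 0.4 -0.5 0 0 0 26"

```text
time: 21.45
tool_pos: [0.4003, 0.1823, 0.1964]
ee_rot: [3.141, 0.001, 1.57]
wrist_force: [1.9, 0.7, -1.2]
width: 0.0345
finger_force: 30.0
```

servo_tool --pt "-0.3 0.1 0 0 0 0 26" --pt "-0.6 0.2 0 0 0 0 26" --pt "-0.9 0.3 0 0 0 0 26" --pt "-1 0.4 0 0 0 0 26"

```text
time: 21.78
tool_pos: [0.4389, 0.0807, 0.1934]
ee_rot: [-3.136, 0.002, 1.567]
wrist_force: [0.9, -0.3, -1.6]
width: 0.0345
finger_force: 30.0
```

servo_tool --pt "-0.3 0.1 0 0 0 0 26" --pt "-0.6 0.2 0 0 0 0 26" --pt "-0.9 0.3 0 0 0 0 26" --pt "-1 0.4 0 0 0 0 26"

```text
time: 22.12
tool_pos: [0.4795, -0.0187, 0.1938]
ee_rot: [-3.137, 0.001, 1.567]
wrist_force: [0.3, 0.0, -1.3]
width: 0.0346
finger_force: 30.0
```

servo_tool --pt "-0.3 0.1 0 0 0 0 26" --pt "-0.6 0.2 0 0 0 0 26" --pt "-0.9 0.3 0 0 0 0 26" --pt "-1 0.4 0 0 0 0 26"

```text
time: 22.45
tool_pos: [0.5199, -0.1184, 0.1939]
ee_rot: [-3.138, -0.0, 1.568]
wrist_force: [-0.4, -0.2, -0.6]
width: 0.0347
finger_force: 30.0
```

servo_tool --pt "-0.3 0.1 0 0 0 0 26" --pt "-0.6 0.2 0 0 0 0 26" --pt "-0.9 0.3 0 0 0 0 26" --pt "-1 0.4 0 0 0 0 26"

```text
time: 22.78
tool_pos: [0.5599, -0.2186, 0.1935]
ee_rot: [-3.138, -0.001, 1.568]
wrist_force: [-0.5, 0.2, -0.8]
width: 0.0348
finger_force: 30.0
```

servo_tool --pt "-0.3 0.1 0 0 0 0 26" --pt "-0.6 0.2 0 0 0 0 26" --pt "-0.9 0.3 0 0 0 0 26" --pt "-1 0.4 0 0 0 0 26" --pt "-1 0.4 0 0 0 0 26" --pt "-1 0.4 0 0 0 0 26" --pt "-1 0.4 0 0 0 0 26"

```text
time: 23.37
tool_pos: [0.5997, -0.3144, 0.1949]
ee_rot: [-3.139, -0.002, 1.572]
wrist_force: [-0.2, 0.0, -1.2]
width: 0.0341
finger_force: 30.0
```

Run:
```python
from h import *
o=robot.get_obs();print(o["tool_pos"],o["ee_rot"])
b=cv2.cvtColor(robot.snapshot("scene"),cv2.COLOR_RGB2BGR);a=cv2.imread("pics/top0.png")
def dr(im,n):
    x,y,w=.598,-.285,.115; c,s=np.cos(w),np.sin(w)
    im=cv2.resize(im,None,fx=4,fy=4)
    for z in(0,.028):
        q=proj(n,[[x+c*u-s*v,y+s*u+c*v,z] for u,v in((-.048,-.078),(.048,-.078),(.048,.078),(-.048,.078))])
        cv2.polylines(im,[(q*4+2).astype(int)],True,(255,0,0),1)
    return im
A=dr(a,"top")[480:800,1400:1800];B=dr(b,"scene")[840:1300,500:960]
cv2.imwrite("pics/c8.png",np.hstack([cv2.resize(A,(400,320)),cv2.resize(B,(320,320))]))
```

```text
[ 0.59968714 -0.3143613   0.19486586] [-3.13938556e+00 -2.18812387e-03  1.57169800e+00]
```

View pics/c8.png

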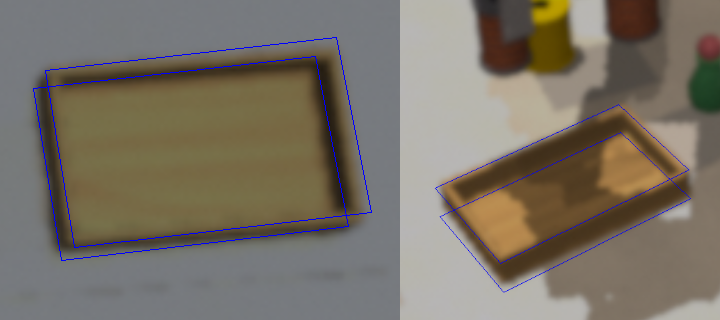

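servo_tool --pt "-0.03 -0.03 0.3 0 0 0 26" --pt "-0.03 -0.03 0.6 0 0 0 26" --pt "-0.03 -0.03 0.8 0 0 0 26" --pt "-0.03 -0.03 0.9 0 0 0 26" --pt "-0.03 -0.03 0.9 0 0 0 26" --pt "-0.03 -0.03 0.9 0 0 0 26"

```text
time: 23.92
tool_pos: [0.5969, -0.3183, 0.1071]
ee_rot: [3.141, 0.0, 1.571]
wrist_force: [0.9, -0.7, -0.1]
width: 0.0344
finger_force: 30.0
```

servo_tool --pt "0 0 0.1 0 0 0 26" --pt "0 0 0.2 0 0 0 26" --pt "0 0 0.3 0 0 0 26" --pt "0 0 0.4 0 0 0 26" --pt "0 0 0.45 0 0 0 26" --pt "0 0 0.48 0 0 0 26" --pt "0 0 0.48 0 0 0 26" --pt "0 0 0.48 0 0 0 26"

```text
time: 24.58
tool_pos: [0.5968, -0.3191, 0.0584]
ee_rot: [-3.142, 0.0, 1.57]
wrist_force: [-0.7, -0.8, -1.1]
width: 0.0347
finger_force: 30.0
```

servo_tool --pt "0 0 0.02 0 0 0 26" --pt "0 0 0.04 0 0 0 26" --pt "0 0 0.04 0 0 0 26" --pt "0 0 0.04 0 0 0 26"

```text
time: 24.92
tool_pos: [0.5968, -0.319, 0.0546]
ee_rot: [3.141, 0.0, 1.571]
wrist_force: [0.0, -0.4, -1.1]
width: 0.0346
finger_force: 30.0
```

servo_tool --pt "0 0 0.01 0 0 0 26" --pt "0 0 0.01 0 0 0 60" --pt "0 0 0.01 0 0 0 60" --pt "0 0 0.01 0 0 0 60" --pt "0 0 0.01 0 0 0 60" --pt "0 0 -0.2 0 0 0 60" --pt "0 0 -0.5 0 0 0 60" --pt "0 0 -0.9 0 0 0 60" --pt "0 0 -1 0 0 0 60" --pt "0 0 -1 0 0 0 60"

```text
time: 25.75
tool_pos: [0.5991, -0.3205, 0.1607]
ee_rot: [3.132, 0.006, 1.571]
wrist_force: [0.0, -0.0, 0.6]
width: 0.06
finger_force: 0.0
```

servo_tool --pt "0.3 -0.3 0 0 0 0 70" --pt "0.6 -0.6 0 0 0 0 70" --pt "0.87 -0.87 0 0 0 0 70" --pt "0.87 -0.87 0 0 0 0 70"

```text
time: 26.08
tool_pos: [0.5026, -0.2256, 0.149]
ee_rot: [-3.13, -0.008, 1.573]
wrist_force: [0.9, 0.1, -1.8]
width: 0.0696
finger_force: 0.0
```

servo_tool --pt "0.3 -0.3 0 0 0 0 70" --pt "0.6 -0.6 0 0 0 0 70" --pt "0.87 -0.87 0 0 0 0 70" --pt "0.87 -0.87 0 0 0 0 70" --pt "0.87 -0.87 0 0 0 0 70" --pt "0.87 -0.87 0 0 0 0 70"

```text
time: 26.58
tool_pos: [0.4231, -0.1453, 0.1539]
ee_rot: [-3.142, 0.0, 1.571]
wrist_force: [-0.0, -0.6, -0.3]
width: 0.0703
finger_force: 0.0
```

Run:
```python
from h import *
print(robot.get_obs()["tool_pos"])
b=cv2.cvtColor(robot.snapshot("scene"),cv2.COLOR_RGB2BGR);a=cv2.cvtColor(robot.snapshot("top"),cv2.COLOR_RGB2BGR)
for t in("slim_spool_mid","fat_spool_mid"):
  for n in("top","scene"): print(t,n,[([round(float(v),1) for v in d["extent"]],round(d["conf"],2)) for d in robot.find_in(t,n)])
cv2.imwrite("pics/c9.png",np.hstack([cv2.resize(b[160:320,120:270],(400,427)),cv2.resize(a[120:200,350:450],(400,427))]))
```

```text
[ 0.42307331 -0.14525206  0.15388065]
slim_spool_mid top []
slim_spool_mid scene [([166.6, 276.2, 17.5, 35.6], 0.82), ([205.7, 209.0, 21.3, 30.2], 0.67), ([311.5, 250.0, 40.6, 37.0], 0.59)]
fat_spool_mid top [([350.1, 294.4, 25.1, 17.1], 0.84), ([327.6, 235.5, 10.5, 16.0], 0.42)]
fat_spool_mid scene [([186.8, 192.3, 17.8, 26.5], 0.91), ([208.5, 209.8, 23.4, 29.4], 0.71)]
```

View pics/c9.png

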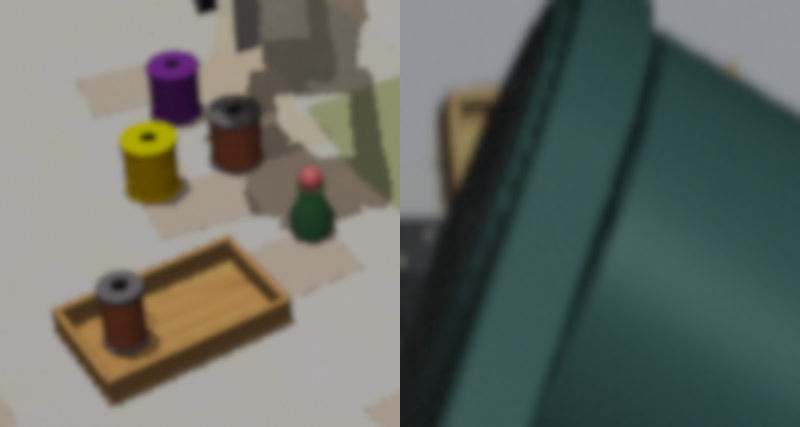

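The slim spool stands upright in the bin, at (122,310) in the crop. The fat spool is untouched under the gripper.

servo_tool --pt "0 0 0.2 0 0 0 70" --pt "0 0 0.4 0 0 0 70" --pt "0 0 0.5 0 0 0 70" --pt "0 0 0.5 0 0 0 70" --pt "0 0 0.5 0 0 0 70"

```text
time: 27.3
tool_pos: [0.4227, -0.145, 0.1042]
ee_rot: [-3.14, -0.001, 1.57]
wrist_force: [-0.4, -0.2, 0.1]
width: 0.0701
finger_force: 0.0
```

servo_tool --pt "0 0 0.15 0 0 0 70" --pt "0 0 0.3 0 0 0 70" --pt "0 0 0.45 0 0 0 70" --pt "0 0 0.57 0 0 0 70" --pt "0 0 0.57 0 0 0 70" --pt "0 0 0.57 0 0 0 40" --pt "0 0 0.57 0 0 0 40" --pt "0 0 0.57 0 0 0 40" --pt "0 0 0.57 0 0 0 40" --pt "0 0 0.57 0 0 0 40" --pt "0 0 0.57 0 0 0 40"

```text
time: 28.22
tool_pos: [0.4238, -0.1455, 0.0489]
ee_rot: [3.139, 0.001, 1.571]
wrist_force: [-0.8, -0.4, 5.8]
width: 0.0486
finger_force: 30.0
```

servo_tool --pt "0 0 -0.3 0 0 0 40" --pt "0 0 -0.6 0 0 0 40" --pt "0 0 -0.9 0 0 0 40" --pt "0 0 -1 0 0 0 40" --pt "0 0 -1 0 0 0 40"

```text
time: 28.63
tool_pos: [0.4246, -0.1458, 0.1503]
ee_rot: [3.136, 0.003, 1.571]
wrist_force: [0.3, -0.7, -0.7]
width: 0.0491
finger_force: 30.0
```

servo_tool --pt "-0.3 0 -0.2 0 0 0 40" --pt "-0.6 0.1 -0.2 0 0 0 40" --pt "-0.9 0.3 -0.2 0 0 0 40" --pt "-1 0.5 -0.2 0 0 0 40" --pt "-1 0.5 -0.2 0 0 0 40"

```text
time: 29.05
tool_pos: [0.4739, -0.2468, 0.1636]
ee_rot: [-3.139, -0.002, 1.568]
wrist_force: [-0.5, -0.0, -0.4]
width: 0.0486
finger_force: 30.0
```

servo_tool --pt "-0.03 0.3 0 0 0 0 40" --pt "-0.03 0.6 0 0 0 0 40" --pt "-0.03 0.9 0 0 0 0 40" --pt "-0.03 1 0 0 0 0 40"

```text
time: 29.38
tool_pos: [0.5743, -0.2467, 0.1637]
ee_rot: [-3.139, -0.003, 1.572]
wrist_force: [-1.2, 0.5, -0.3]
width: 0.0488
finger_force: 30.0
```

servo_tool --pt "0 0.18 0 0 0 0 40" --pt "0 0.18 0 0 0 0 40" --pt "0 0.18 0.2 0 0 0 40" --pt "0 0.18 0.4 0 0 0 40" --pt "0 0.18 0.6 0 0 0 40" --pt "0 0.18 0.7 0 0 0 40" --pt "0 0.18 0.7 0 0 0 40" --pt "0 0.18 0.7 0 0 0 40"

```text
time: 30.05
tool_pos: [0.5896, -0.2477, 0.0967]
ee_rot: [-3.139, -0.001, 1.57]
wrist_force: [1.0, -0.2, -1.6]
width: 0.0485
finger_force: 30.0
```

Run:
```python
from h import *
print(robot.get_obs()["tool_pos"])
b=cv2.cvtColor(robot.snapshot("scene"),cv2.COLOR_RGB2BGR)
cv2.imwrite("pics/c10.png",cv2.resize(b[190:330,120:270],(600,560)))
```

```text
[ 0.58957729 -0.24770564  0.09672537]
```

View pics/c10.png

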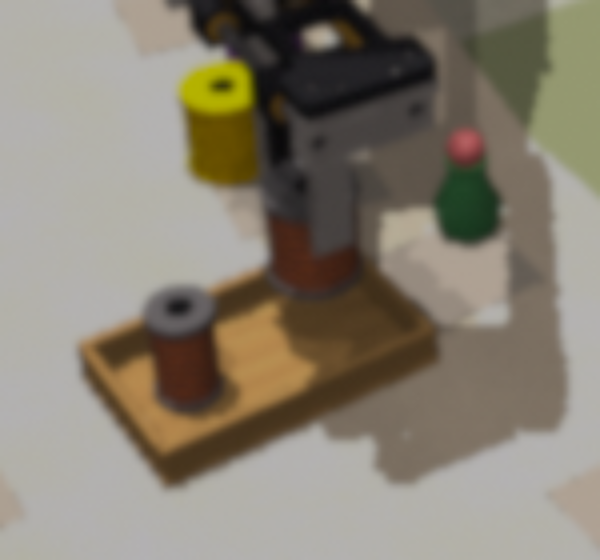

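servo_tool --pt "0 0.02 0.08 0 0 0 40" --pt "0 0.02 0.16 0 0 0 40" --pt "0 0.02 0.25 0 0 0 40" --pt "0 0.02 0.32 0 0 0 40" --pt "0 0.02 0.38 0 0 0 40" --pt "0 0.02 0.41 0 0 0 40" --pt "0 0.02 0.41 0 0 0 40" --pt "0 0.02 0.41 0 0 0 40"

```text
time: 30.77
tool_pos: [0.5929, -0.2481, 0.0564]
ee_rot: [3.141, 0.0, 1.57]
wrist_force: [-0.1, -1.0, -1.1]
width: 0.0492
finger_force: 30.0
```

servo_tool --pt "0 0 0.012 0 0 0 40" --pt "0 0 0.012 0 0 0 40" --pt "0 0 0.012 0 0 0 70" --pt "0 0 0.012 0 0 0 70" --pt "0 0 0.012 0 0 0 70" --pt "0 0 0.012 0 0 0 70" --pt "0 0 -0.2 0 0 0 70" --pt "0 0 -0.5 0 0 0 70" --pt "0 0 -0.9 0 0 0 70" --pt "0 0 -1 0 0 0 70"

```text
time: 31.6
tool_pos: [0.5954, -0.2494, 0.1642]
ee_rot: [3.131, 0.005, 1.57]
wrist_force: [0.7, 0.0, 2.1]
width: 0.0702
finger_force: 0.0
```

servo_tool --pt "-0.3 -0.3 -0.3 0 0 0 70" --pt "-0.6 -0.6 -0.6 0 0 0 70" --pt "-1 -1 -0.6 0 0 0 70" --pt "-1 -1 -0.6 0 0 0 70"

```text
time: 31.93
tool_pos: [0.4919, -0.3499, 0.2192]
ee_rot: [3.139, 0.004, 1.571]
wrist_force: [0.2, 0.1, 1.2]
width: 0.0699
finger_force: 0.0
```

servo_tool --pt "-0.3 -0.3 0 0 0 0 70" --pt "-0.6 -0.6 0 0 0 0 70" --pt "-1 -1 0 0 0 0 70" --pt "-1 -1 0 0 0 0 70" --pt "-1 -1 0 0 0 0 70" --pt "-1 -1 0 0 0 0 70"

```text
time: 32.43
tool_pos: [0.3922, -0.4484, 0.2163]
ee_rot: [3.141, -0.0, 1.568]
wrist_force: [0.2, -0.2, 0.0]
width: 0.0699
finger_force: 0.0
```

Run:
```python
from h import *
b=cv2.cvtColor(robot.snapshot("scene"),cv2.COLOR_RGB2BGR);a=cv2.cvtColor(robot.snapshot("top"),cv2.COLOR_RGB2BGR)
cv2.imwrite("pics/c11.png",np.hstack([cv2.resize(b[160:320,120:420],(500,400)),cv2.resize(a[120:200,350:450],(300,400))]))
```

```text
(no output)
```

View pics/c11.png

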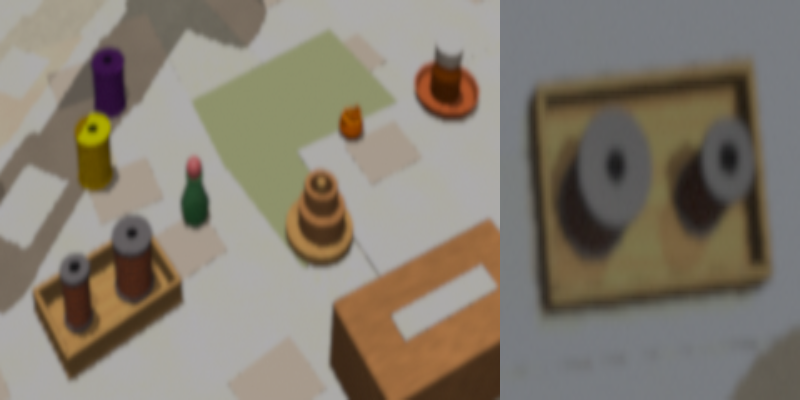

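Everything is in place: both spools stand upright in the bin, the rolls are stacked on the post, the jar is in the dish, and the vase is untouched.

```bash
python3 -c "
from bench import robot
print(robot.close_job())"
```

```text
the job is handed in; nothing more can be done
None
```

I put all five supplies away and handed the job in at about 32 s of the 128 s allowed; the last pictures show every item in place and the bud vase unmoved, but no verdict was returned.

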